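# Unlock the medication drawer with its key

## Robot

A 6-joint arm with a two-finger parallel gripper is mounted at the origin on the work surface. World frame = base frame: x ahead of the robot, y to its left, z up, the work surface at z = 0. Lengths are in m, angles in rad, forces in N, time in s.
With the tool pointing down it reaches from about 0.35 to 0.775 m from the base axis. Payload 7.3 kg.
Tool frame: the origin (TCP) lies at the very end of the fingers, on their centre line; the grasp point (between the pads) lies 19 mm behind it; z points along the fingers, y is the direction in which the jaws open and shut (so a half turn about z gives the same grasp; the last joint's range is limited). The gripper opens to 92 mm and grips with 3 to 60 N. Pads are 19 mm wide; open, the fingers measure 130 mm over their backs; the gripper's body (75 mm by 190 mm) begins 47 mm behind the grasp point.
Start: joints at [0.998, 0.342, 1.524, -0, 1.275, -0.146], TCP at [0.217, 0.478, 0.2] pointing down, gripper open.
Joint ranges: [-2.53, 2.53], [-0.77, 2.02], [0.04, 2.7], [-1, 4.14], [0.28, 2.66], [-3.11, 3.11]. Speed limits (rad/s): [2.57, 2.57, 3.14, 3.14, 3.14, 3.14].

## Interface

Orientations are given as [roll, pitch, yaw] about the fixed x, y, z axes, in that order (R = Rz(yaw) Ry(pitch) Rx(roll)).
In Python, from cell import observe, read_camera, camera_info, hand_in gives the robot as it stands.
- The arm moves only by the tool jog_arm, never from a script. Its argument "rows" is one flat list of numbers, 5 for each row, row after row: the finger opening in mm, from 0 to 91.8, then the shift along the tool's x, y, z in mm, then the turn about the tool's z in degrees. In form: [gripper, tx, ty, tz, roll, gripper, tx, ty, tz, roll, ...]. A call has 1 to 20 rows; each row shifts and turns the commanded pose from where the row before left it, along the tool's axes as they then stand; what a row does not reach is not made up. A row lasts 1/10 s, in which the tool goes at most 50 mm and 8.59 degrees, less where a joint would pass 70% of its speed; a pose out of reach is approached as far as the arm can. A call with a gripper value outside its range is refused whole. The fingers move at their own pace and stop on an object; "grip_force" is the grip in N (left out, the last holds). Time passes only in rows, so rows that do not move let the fingers close. It gives the time, the measured TCP pose, the force and the opening at its end, in the units of the state.
- observe(): the state, without advancing time (a new reading comes with each control period).
- read_camera(name): name is "scene" or "top" or "wrist"; returns (picture, depth): 384x512x3 uint8, red, green, blue; 384x512 float32, m along the optical axis (not along the pixel's ray), 0 where there is no reading.
- camera_info(name): a dict with "fx", "fy", "cx", "cy" (pixels), "extrinsics" (4x4, takes a point from camera to world coordinates); the wrist camera has in their place "tool_from_camera" (4x4, takes a point from camera to tool coordinates, whose origin is the TCP and whose axes are the flange's). Camera axes: x right, y up, looking along -z (the intrinsics and any distortion apply to the point x, -y, -z); pixel columns grow to the right and rows downward; lengths in m; the calibration is good to about 2 mm. A picture is of the moment at which its call begins: read the wrist's pose just before it. camera_info takes no time and is no camera call.
- hand_in(): hands the job in, once; it reports no verdict.
The state is a dict: "time": time; "qpos": joint angles; "qvel": joint speeds; "joint_efforts": joint torques, N m; "tool_pos": TCP position; "tool_rot": TCP orientation; "contact_force": force on the tool from outside, world axes, zero at the start; "torque": the same for the moment, N m; "opening": finger opening in m.
Only numpy, scipy, OpenCV 4.12 (cv2) and the standard library are available. Lean on these libraries where they do the work, as an engineer would, in place of code of your own. Each camera call takes 0.05 s, during which the arm holds its last target. There are 200 camera calls.

## Task

Take the round-headed key out of the key stand, push it fully home in the keyhole on top of the medication lock box, and only then turn it clockwise as far as it goes to draw the hidden bolt. Pull the drawer fully open by its handle, and leave it open with the key still in the lock and turned. Leave the square-headed key in its stand, and do not knock over the vials.

Things in the scene. Friction and masses are not known exactly. Their poses are not given: they have to be found in the camera images.
- round_key_bow (a point): Centre of the head (bow) of the steel key that fits the lock: an upright round disc 36 mm in diameter, 9 mm thick along this point's x, its plane holding y and z (z up along the key). The key's foot is 56 mm below this point. 45 g. Alike after a half turn about z. It starts standing upright, bit down, in one of the stand's two slots, sunk 20 mm, its head clear above.
- round_key_tip (a point): Middle of the foot of the round-headed key, same axes as its bow. The bit is a crossbar at the foot, 22 mm wide along y, 5 mm thick along x, 10 mm tall; above it a round shaft 6 mm thick runs up to the head, whose lower edge is 38 mm above this point.
- square_key_bow (a point): Centre of the head of the other key, which does not fit: an upright rectangular plate 24 mm wide along its y, 36 mm tall, 9 mm thick along x. It stands in the other slot of the stand, 66 mm from the round-headed key, along the same line.
- key_stand: Fixed black block, 50 mm in x, 140 mm in y, 26 mm high, origin under its centre. Two slots 20 mm deep, long in y, at y = -33 and +33 mm, hold the two keys; which is in which varies. A vial stands about 100 mm away on its +x side.
- lock_box: Fixed grey steel box, 220 mm deep (x), 220 mm wide (y), 120 mm high; its origin lies on the table under the lock's axis. The drawer front is 50 mm from there along -x (towards the robot), the back 170 mm along +x. A small carton lies on the top towards the back.
- keyhole (a point): Middle of the keyhole, on the upper face of a steel plate 56 mm square, 8 mm proud of the box's top (128 mm above the table). A straight slot through the plate, 25 mm long in this point's y, 8 mm wide in x, its upper edge bevelled 3 mm at 45 degrees. Fully home the key's foot is 20 mm below this point and its bit lies wholly under the plate; only then can it turn, about this z.
- lock (a joint): Angle of the lock's plug, a turning pocket 12 mm deep under the plate: 0 locked (in line with the slot), growing clockwise seen from above, end stop at 1.4 rad. It takes about 0.1 N m (much more means that the bit is still in the plate) and stays where it is left; the bolt is drawn beyond about 1 rad. Once turned, the key is captured until turned back.
- drawer (a joint): How far the drawer is out along the box's -x: 0 shut, end stop at 0.10 m. The bolt stops it within 2 mm until the lock is turned; then it runs with about 2 N and stays where it is left.
- drawer_handle (a point): Middle of the drawer's handle, a round steel bar 10 mm thick and 110 mm long in y, 98 mm above the table (22 mm below the box's top), its centre line 45 mm in front of the drawer's face. x points from the handle to the box.
- vial_a_mid (a point): Half-way up a glass vial, 25 mm in diameter and 50 mm tall, standing on the table beyond the key stand; z along its axis.
- vial_b_mid (a point): Half-way up a glass vial, 24 mm in diameter and 46 mm tall, standing between the stand and the lock box.
- vial_c_mid (a point): Half-way up a glass vial, 20 mm in diameter and 38 mm tall, standing between the stand and the lock box.
Not all that is in view belongs to the job. What is shaped like the key_stand but red or white is not meant.

How it is judged:
On the way, in this order (a step that is already met when the one before it is completed fails the run):
1. the round-headed key is fully home in the keyhole (z of round_key_tip in the frame of keyhole below -0.0175 m and horizontal distance between round_key_tip and keyhole below 0.006 m), for 0.1 s.
2. the key has turned the lock and drawn the bolt, the key still home (value of joint lock above 1.2 rad and z of round_key_tip in the frame of keyhole below -0.016 m and horizontal distance between round_key_tip and keyhole below 0.006 m), for 0.1 s.
At the end, for the whole second after the job is handed in: The drawer is at least 85 mm out of its 100 mm, the lock is turned by at least 1.15 rad of its 1.4, and the round-headed key is still in the keyhole (its foot at least 14 mm below the plate's face and within 8 mm of the lock's axis). The square-headed key stands in its slot in the stand (value of joint drawer above 0.085 m and value of joint lock above 1.15 rad and z of round_key_tip in the frame of keyhole below -0.014 m and horizontal distance between round_key_tip and keyhole below 0.008 m and horizontal distance between square_key_bow and key_stand below 0.05 m and angle between square_key_bow's own z axis and vertical below 0.3 rad); the robot touches nothing.
It fails at once if the square-headed key is taken out of its stand (distance of square_key_bow from where it was at the start of the episode above 0.02 m).
It fails at once if a vial is knocked over (angle between any of vial_a_mid, vial_b_mid, vial_c_mid's own z axis and vertical above 0.7 rad).
It fails at once if the lock is forced round without the round-headed key being home in it (value of joint lock above 0.4 rad and z of round_key_tip in the frame of keyhole above -0.0145 m).
It also fails if it takes over 61 s, if anything falls off the work surface, if the arm or the gripper's body presses on something with over 40 N, if the wrist force passes 120 N, or if a joint passes its speed limit or range.

## Working session

There is one attempt and no reset: what is moved stays moved. The work goes in short steps, Python scripts to look and compute and a tool call to move; the robot and the scene stay as the last step left them, time stands still between calls to the robot, and variables do not carry over. Pictures are saved under pics/ and viewed, about 8 in all and at most 12, crops included, and the job is handed in when it is done.

Besides the shell and the picture viewer there is one more tool, called after "Call:" in YAML: its name, and indented under it one key for each argument. jog_arm: Moves the arm, as the interface text tells. Its arguments: {"type":"object","properties":{"rows":{"type":"array","items":{"type":"number"}},"grip_force":{"type":"number"}},"required":["rows"]}

```bash
ls; mkdir -p pics; cat > h.py <<'E'
import numpy as np, cv2
from cell import observe, read_camera, camera_info, hand_in
from scipy.spatial.transform import Rotation as R
def grab(name):
    s=observe(); p,d=read_camera(name); i=camera_info(name)
    if name=="wrist":
        T=np.eye(4);T[:3,:3]=R.from_euler('xyz',s['tool_rot']).as_matrix();T[:3,3]=s['tool_pos']
        E=T@np.array(i['tool_from_camera'])
    else: E=np.array(i['extrinsics'])
    x=np.arange(512)[None,:];y=np.arange(384)[:,None]
    P=np.stack([(x-i['cx'])/i['fx']*d,-(y-i['cy'])/i['fy']*d,-d],-1)
    W=P@E[:3,:3].T+E[:3,3]; W[d==0]=np.nan
    return p,W,i,E
def save(p,f,crop=None,k=1):
    if crop: p=p[crop[1]:crop[3],crop[0]:crop[2]]
    p=cv2.resize(p,None,fx=k,fy=k,interpolation=cv2.INTER_CUBIC); cv2.imwrite('pics/'+f,p[...,::-1])
E
python3 - <<'E'
from h import *
a=[]
print(observe())
for n in("scene","top"):
    p,W,i,_=grab(n); np.savez(n+'.npz',p=p,W=W); a.append(p); print({k:v for k,v in i.items()})
print(camera_info("wrist"))
save(np.vstack(a),'a.png',k=0.78); save(a[0],'s.png',k=1.5); save(a[1],'t.png',k=1.5)
E
```

```text
pics
{'time': 0.0, 'qpos': array([ 9.97980019e-01,  3.42741939e-01,  1.52503546e+00, -2.53502548e-05,
        1.27542454e+00, -1.45995613e-01]), 'qvel': array([-0.00082497, -0.00063838, -0.00047473, -0.0004129 ,  0.00012869,
       -0.00147641]), 'joint_efforts': array([-2.17952487e-05, -4.31239700e+01, -2.44218493e+01,  7.19089690e-02,
        5.59267402e-02, -9.50873232e-05]), 'tool_pos': array([0.2170674 , 0.47750886, 0.19882861]), 'tool_rot': array([-3.13999697e+00, -2.10130691e-04,  2.71477919e+00]), 'contact_force': array([-0.18066564,  1.09588796, -0.00764836]), 'torque': array([-0.04059984, -0.01412331,  0.05715249]), 'opening': 0.09203739637617786}
{'fx': 382.8215101653183, 'fy': 382.8215101653183, 'cx': 257.3102610833782, 'cy': 192.30969731363152, 'extrinsics': array([[ 5.02103750e-03, -5.85138936e-01,  8.10917514e-01,
         1.09447876e+00],
       [ 9.99987357e-01,  2.71477207e-03, -4.23280435e-03,
        -7.19398375e-02],
       [ 2.75322409e-04,  8.10928515e-01,  5.85145169e-01,
         5.95424535e-01],
       [ 0.00000000e+00,  0.00000000e+00,  0.00000000e+00,
    
[... 152 characters left out ...]
0.01622916,  0.98108759, -0.19288275,  0.19447514],
       [-0.99956822,  0.02064537,  0.02090785, -0.05039509],
       [ 0.02449457,  0.19246015,  0.98099904,  1.27587912],
       [ 0.        ,  0.        ,  0.        ,  1.        ]])}
{'fx': 287.0012050691592, 'fy': 287.0012050691592, 'cx': 262.3849291935994, 'cy': 187.27289614623328, 'tool_from_camera': array([[ 4.55230957e-04,  9.60093381e-01,  2.79679266e-01,
         7.48517545e-02],
       [ 9.99999868e-01, -3.70334297e-04, -3.56391773e-04,
        -6.95098094e-04],
       [-2.38594558e-04,  2.79679391e-01, -9.60093423e-01,
        -1.84838470e-01],
       [ 0.00000000e+00,  0.00000000e+00,  0.00000000e+00,
         1.00000000e+00]])}
```

View pics/t.png

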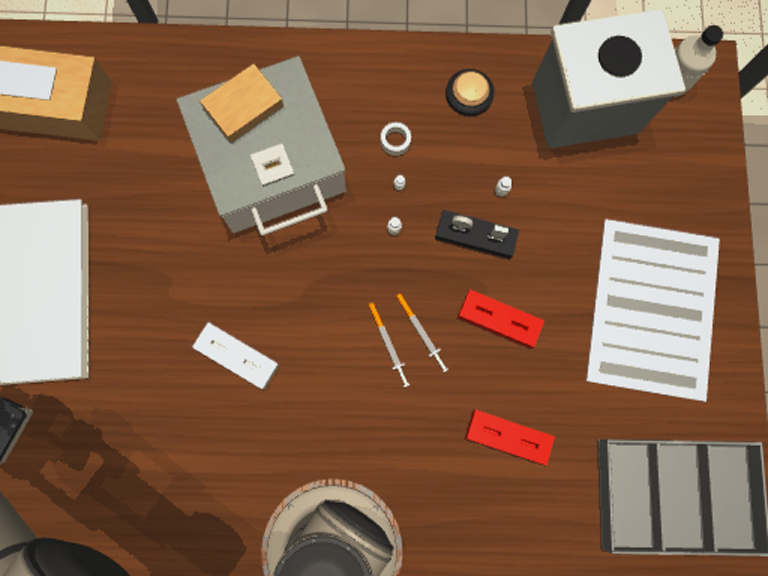

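View pics/s.png

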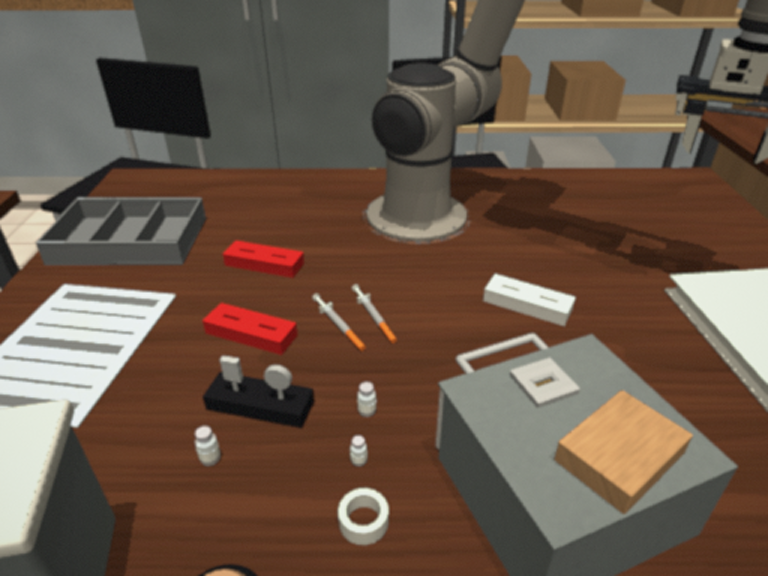

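Top view: the black stand is at about (318,156) in raw pixels, with the round head at (308,148) and the square head at (332,154). The keyhole plate is at about (181,109). The handle bar runs (176,156)–(217,142).

```bash
python3 - <<'E'
from h import *
t=np.load('top.npz');s=np.load('scene.npz')
def rect(n,Q):
    Q=Q.astype(np.float32); c,(w,h),a=cv2.minAreaRect(Q[:,:2]*1000); print(n,len(Q),'rect c',np.round(c,1),np.round((w,h),1),round(a,1),'z',np.round(np.percentile(Q[:,2],[5,50,95]),4),'mean',Q.mean(0).round(4))
for n,D,bx in(('top',t,[(299,140,318,156),(322,145,342,162),(288,135,350,175)]),('scene',s,[(172,240,198,266),(144,236,164,262),(132,230,212,285)])):
    W=D['W'];p=D['p'].astype(int)
    for nm,b in zip(('round','square','stand'),bx):
        w=W[b[1]:b[3],b[0]:b[2]].reshape(-1,3);c=p[b[1]:b[3],b[0]:b[2]].reshape(-1,3)
        if nm=='stand': m=(abs(w[:,2]-.026)<.006)&(c.max(1)<60)
        else: m=(w[:,2]>.045)&(w[:,2]<.1)
        rect(n+' '+nm,w[m])
    m=(W[...,2]>.112)&(W[...,2]<.124)&(W[...,0]>.3)&(abs(W[...,1])<.4); 
    rect(n+' boxtop',W[m])
W=t['W'];w=W[90:128,160:202].reshape(-1,3);rect('plate top',w[(w[:,2]>.1245)&(w[:,2]<.135)])
W=s['W'];w=W[230:275,335:390].reshape(-1,3);rect('plate scene',w[(w[:,2]>.1245)&(w[:,2]<.135)])
W=t['W'];w=W[120:162,162:222].reshape(-1,3);rect('handle',w[(w[:,2]>.085)&(w[:,2]<.109)])
for nm,b in(('vb',(256,142,270,160)),('vc',(258,114,274,128)),('va',(326,114,344,134))):
    w=W[b[1]:b[3],b[0]:b[2]].reshape(-1,3);rect(nm,w[w[:,2]>.02])
# crops
a=cv2.resize(t['p'][85:165,150:225],None,fx=8,fy=8,interpolation=cv2.INTER_CUBIC)[:560,:600]
cv2.imwrite('pics/plate.png',a[...,::-1])
E
```

```text
top round 87 rect c [ 550.5 -209.7] [35.1  9.8] 76.5 z [0.0523 0.0723 0.0811] mean [ 0.5491 -0.2087  0.0697]
top square 74 rect c [ 534.4 -273.8] [24.3 10.3] 75.5 z [0.0474 0.0741 0.0819] mean [ 0.5331 -0.2726  0.0693]
top stand 709 rect c [ 542.2 -241.1] [137.8  51.1] 75.6 z [0.0219 0.0256 0.0295] mean [ 0.5378 -0.2403  0.0256]
top boxtop 5332 rect c [737.3 -58.1] [241.7 642.9] 16.8 z [0.1156 0.1194 0.123 ] mean [0.6667 0.1183 0.1194]
scene round 220 rect c [ 553.3 -211.1] [35.  10.4] 77.7 z [0.049  0.0659 0.0786] mean [ 0.5554 -0.2101  0.0652]
scene square 193 rect c [ 537.7 -274.9] [25.6 10.8] 79.3 z [0.0475 0.0657 0.0795] mean [ 0.5394 -0.2738  0.0654]
scene stand 1161 rect c [ 544.9 -243.1] [141.6  52. ] 76.5 z [0.0216 0.025  0.0267] mean [ 0.5501 -0.2404  0.0248]
scene boxtop 10987 rect c [738.9 -52.9] [238.5 632.3] 17.7 z [0.1167 0.1193 0.1209] mean [0.6991 0.1049 0.1191]
plate top 439 rect c [630.3 112.9] [94.8 99. ] 5.7 z [0.1249 0.1274 0.131 ] mean [0.6229 0.1118 0.1277]
plate scene 757 rect c [623.8 111. ] [57.5 57. ] 22.8 z [0.1255 0.1273 0.1286] mean [0.6256 0.1108 0.1272]
handle 506 rect c [557.6  78.7] [ 53.8 158.8] 22.8 z [0.0886 0.1012 0.1072] mean [0.557  0.0832 0.1   ]
vb 74 rect c [551.3 -93.7] [23.4 19.2] 55.1 z [0.0229 0.0394 0.0479] mean [ 0.5497 -0.0941  0.0374]
vc 48 rect c [ 632.7 -102.1] [17.1 15.3] 20.4 z [0.0235 0.0351 0.0414] mean [ 0.632  -0.1023  0.0328]
va 87 rect c [ 628.3 -289. ] [23.4 22.3] 78.3 z [0.0231 0.0367 0.052 ] mean [ 0.6272 -0.2882  0.0393]
```

```bash
cat >> h.py <<'E'
def plan(xyz,jaw=None):
    s=observe(); M=R.from_euler('xyz',s['tool_rot']).as_matrix()
    print('t',round(s['time'],2),'pos',s['tool_pos'].round(4),'F',s['contact_force'].round(1),'open',round(s['opening'],4),'q6',s['qpos'][5].round(3))
    j=np.degrees(np.arctan2(M[1,1],M[0,1])); print('jaw deg',j.round(2),'tilt',np.degrees(np.arccos(-M[2,2])).round(2))
    print('shift mm in tool',(M.T@(np.array(xyz)-s['tool_pos'])*1000).round(1), 'roll', None if jaw is None else round(j-jaw,1))
E
python3 -c "
from h import *
plan([.5515,-.21,.15],-13.7)"
```

```text
t 0.1 pos [0.2171 0.4776 0.1989] F [ 1.4  0.  -0.1] open 0.0916 q6 -0.146
jaw deg 65.55 tilt 0.08
shift mm in tool [-589.  -487.4   49.5] roll 79.2
```

View pics/plate.png

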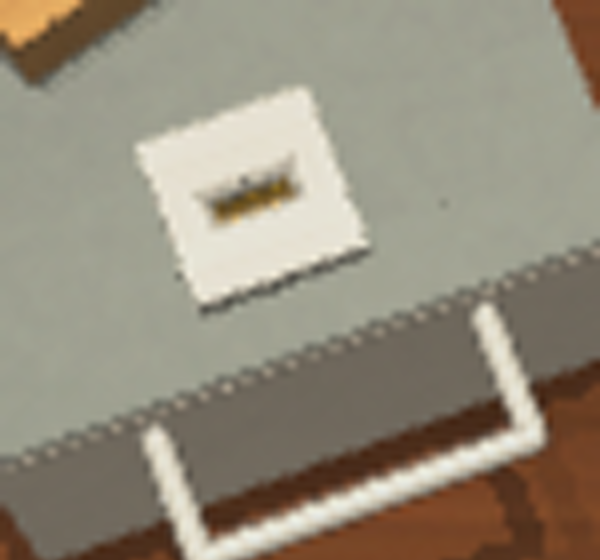

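The plate shows the slot centred on it, long along the handle direction. Next I move over the round key.

Call:
jog_arm:
  rows: [50,-32.7,-27.1,2.5,0,50,-32.7,-27.1,2.5,0,50,-32.7,-27.1,2.5,0,50,-32.7,-27.1,2.5,0,50,-32.7,-27.1,2.5,0,50,-32.7,-27.1,2.5,0,50,-32.7,-27.1,2.5,0,50,-32.7,-27.1,2.5,0,50,-32.7,-27.1,2.5,0,50,-32.7,-27.1,2.5,0,50,-32.7,-27.1,2.5,0,50,-32.7,-27.1,2.5,0,50,-32.7,-27.1,2.5,0,50,-32.7,-27.1,2.5,0,50,-32.7,-27.1,2.5,0,50,-32.7,-27.1,2.5,0,50,-32.7,-27.1,2.5,0,50,-32.7,-27.1,2.5,0]
  grip_force: 40

```text
time: 1.9
tool_pos: [0.5515, -0.2113, 0.1539]
tool_rot: [3.141, -0.001, 2.715]
contact_force: [0.7, 1.6, 0.7]
opening: 0.0498
```

Call:
jog_arm:
  rows: [50,0,0,0,8,50,0,0,0,8,50,0,0,0,8,50,0,0,0,8,50,0,0,0,8,50,0,0,0,8,50,0,0,0,8,50,0,0,0,8,50,0,0,0,8,50,0,0,0,7.2,50,0,0,0,0,50,0,0,0,0]

```text
time: 3.1
tool_pos: [0.551, -0.2097, 0.1542]
tool_rot: [-3.141, -0.0, 1.336]
contact_force: [-0.8, -0.5, 0.1]
opening: 0.05
```

```bash
python3 - <<'E'
from h import *
plan([.5515,-.21,.15],-13.7)
p,W,i,E=grab('wrist'); np.savez('w1.npz',p=p,W=W); save(p,'w1.png',k=1.5)
m=(W[...,2]>.05)&(W[...,2]<.095)
n,l,st,c=cv2.connectedComponentsWithStats(m.astype(np.uint8))
for k in range(1,n):
    if st[k,4]>60:
        Q=W[l==k]; print(st[k],Q.mean(0).round(4),cv2.minAreaRect((Q[:,:2]*1000).astype(np.float32)),np.percentile(Q[:,2],98))
E
```

```text
t 3.1 pos [ 0.551  -0.2097  0.1542] F [-0.8 -0.5  0.1] open 0.05 q6 -0.259
jaw deg -13.46 tilt 0.04
shift mm in tool [-0.2  0.6  4.2] roll 0.2
[260 165  10  36 341] [ 0.5542 -0.2079  0.0755] ((553.6403198242188, -210.09103393554688), (33.691314697265625, 8.886591911315918), 76.2922592163086) 0.08017991940880928
[260 227   9  27 233] [ 0.5394 -0.2676  0.0728] ((538.5982666015625, -270.5552062988281), (16.055950164794922, 8.720603942871094), 75.131591796875) 0.08078354769491858
[459 281  18  27 330] [ 0.7341 -0.3727  0.0804] ((734.7874755859375, -372.2072448730469), (29.859111785888672, 3.563880205154419), 12.791732788085938) 0.09408931210826398
```

Call:
jog_arm:
  rows: [50,-0.3,2,30,0.3,50,0,0,30,0,50,0,0,25,0,50,0,0,15,0,50,0,0,11,0,50,0,0,0,0]

```text
time: 3.75
tool_pos: [0.5522, -0.2101, 0.0421]
tool_rot: [-3.139, -0.001, 1.328]
contact_force: [-0.5, -0.5, -0.0]
opening: 0.0502
```

```bash
python3 - <<'E'
from h import *
plan([.553,-.2103,.043],-13.8)
p,W,i,E=grab('wrist'); save(p,'w2.png',(120,60,420,330),2.2)
E
```

```text
t 3.75 pos [ 0.5522 -0.2101  0.0421] F [-0.5 -0.5 -0. ] open 0.0502 q6 -0.251
jaw deg -13.88 tilt 0.16
shift mm in tool [-0.   0.8 -0.9] roll -0.1
```

View pics/w2.png

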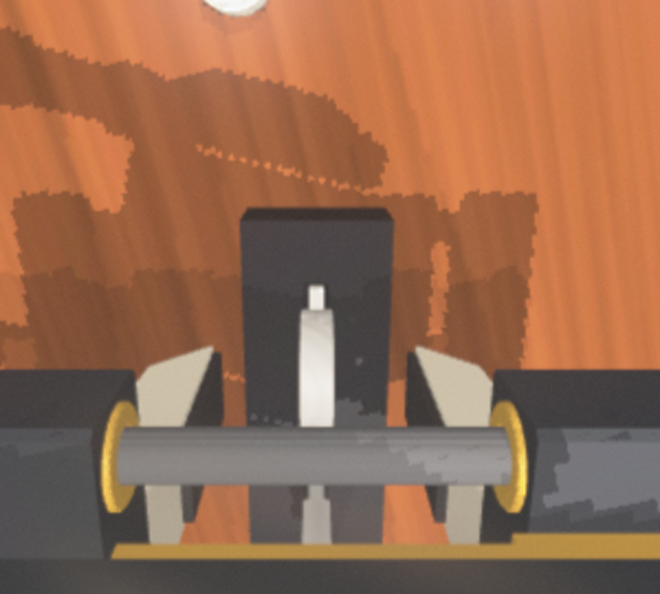

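The head sits at x≈315 in the crop, midway between the fingertips (213 and 415), so I close.

Call:
jog_arm:
  rows: [5,0,0.2,0,0,5,0,0,0,0,5,0,0,0,0,5,0,0,0,0,5,0,0,0,0,5,0,0,0,0,5,0,0,0,0,5,0,0,0,0]
  grip_force: 40

```text
time: 4.6
tool_pos: [0.5533, -0.2106, 0.0436]
tool_rot: [3.141, -0.0, 1.327]
contact_force: [-0.1, -0.1, 1.9]
opening: 0.0083
```

Gripped. Lift straight up, then plan the transfer over the keyhole.

Call:
jog_arm:
  rows: [5,0,0,-5,0,5,0,0,-10,0,5,0,0,-15,0,5,0,0,-25,0,5,0,0,-30,0,5,0,0,-30,0,5,0,0,-25,0,5,0,0,0,0,5,0,0,0,0]

```text
time: 5.5
tool_pos: [0.5532, -0.2105, 0.184]
tool_rot: [3.141, 0.0, 1.327]
contact_force: [-0.5, 0.2, -1.3]
opening: 0.0084
```

```bash
python3 - <<'E'
from h import *
plan([.6245,.1112,.188],22.8)
# plate & keyhole from stored images: plane fit corners
for n,b in(('top',(160,90,202,128)),('scene',(335,230,390,275))):
    D=np.load(n+'.npz');W=D['W'];p=D['p']
    g=p[b[1]:b[3],b[0]:b[2]].min(2); w=W[b[1]:b[3],b[0]:b[2]]
    m=((g>(190 if n=='top' else 150))&(abs(w[...,2]-.128)<.006)).astype(np.uint8)
    c=max(cv2.findContours(m,cv2.RETR_EXTERNAL,cv2.CHAIN_APPROX_NONE)[0],key=cv2.contourArea)
    m2=cv2.drawContours(np.zeros_like(m),[c],-1,1,-1)
    Q=w[m2>0]; Q=Q[abs(Q[:,2]-.128)<.008]
    print(n,len(Q),cv2.minAreaRect((Q[:,:2]*1000).astype(np.float32)),Q.mean(0))
    c=None
    e=np.load(n+'.npz')['W']; 
    bx=(e[...,2]>.115)&(e[...,2]<.124)&(e[...,0]>.5)&(e[...,0]<.9)&(e[...,1]>-.05)&(e[...,1]<.32)
    print('box',cv2.minAreaRect((e[bx][:,:2]*1000).astype(np.float32)))
E
```

```text
t 5.5 pos [ 0.5532 -0.2105  0.184 ] F [-0.5  0.2 -1.3] open 0.0084 q6 -0.25
jaw deg -13.95 tilt 0.05
shift mm in tool [329.4  -8.4  -4.1] roll -36.8
top 438 ((623.8716430664062, 112.48310852050781), (55.85911178588867, 54.29485321044922), 22.674894332885742) [0.62381265 0.11238038 0.12723999]
box ((678.5400390625, 135.29913330078125), (222.4730224609375, 220.49151611328125), 22.78594398498535)
scene 734 ((623.8284301757812, 111.39969635009766), (57.44553756713867, 56.62883758544922), 23.12241554260254) [0.62386239 0.11130467 0.12709331]
box ((678.7294311523438, 134.61776733398438), (221.49945068359375, 222.2483673095703), 22.655073165893555)
```

Call:
jog_arm:
  rows: [5,10,0,-4,0,5,20,-0.3,0,0,5,30,-1,0,0,5,30,-1,0,0,5,30,-1,0,0,5,30,-1,0,0,5,30,-1,0,0,5,30,-1,0,0,5,30,-1,0,0,5,30,-1,0,0,5,30,-1,0,0,5,20,0,0,0,5,9.8,0,0,0,5,0,0,0,-7,5,0,0,0,-8,5,0,0,0,-8,5,0,0,0,-7,5,0,0,0,-6.7,5,0,0,0,0,5,0,0,0,0]

```text
time: 7.5
tool_pos: [0.6234, 0.1115, 0.187]
tool_rot: [-3.141, -0.0, 1.964]
contact_force: [-0.1, -0.1, -0.9]
opening: 0.0085
```

```bash
python3 - <<'E'
from h import *
plan([.6237,.1118,.188],22.75)
p,W,i,E=grab('wrist'); np.savez('w3.npz',p=p,W=W,E=E)
a=p[60:330,120:420]
q,W2,i2,E2=grab('scene'); np.savez('s3.npz',p=q,W=W2,E=E2)
save(p,'w3.png',(120,60,420,330),2.2); save(q,'s3.png',(310,170,430,290),5)
E
```

```text
t 7.5 pos [0.6234 0.1115 0.187 ] F [-0.1 -0.1 -0.9] open 0.0085 q6 -0.337
jaw deg 22.55 tilt 0.06
shift mm in tool [ 0.2  0.4 -1. ] roll -0.2
```

View pics/w3.png

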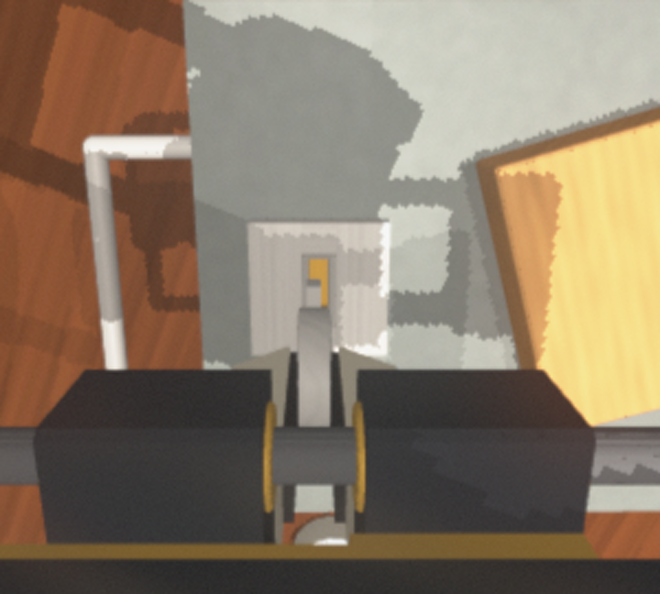

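View pics/s3.png

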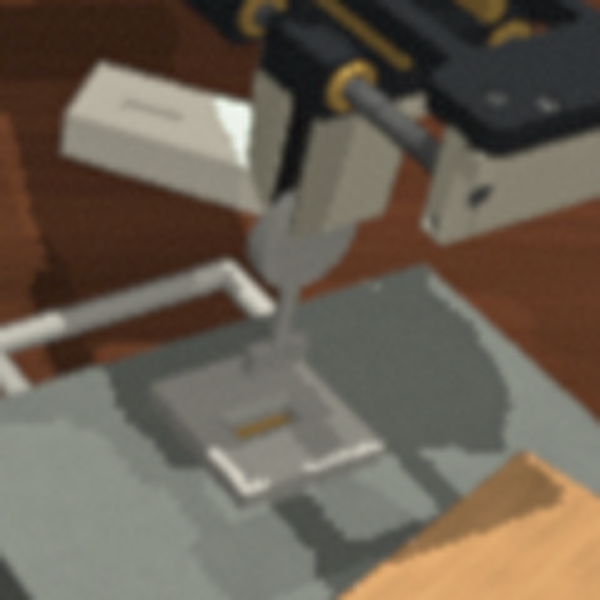

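```bash
python3 - <<'E'
from h import *
D=np.load('w3.npz');E=D['E'];i=camera_info('wrist');s=observe()
M=R.from_euler('xyz',s['tool_rot']).as_matrix()
def px(n,cx,cy,z,k=2.2,o=(120,60)):
    u,v=o[0]+cx/k,o[1]+cy/k; d=E[:3,:3]@np.array([(u-i['cx'])/i['fx'],-(v-i['cy'])/i['fy'],-1]); P=E[:3,3]+d*(z-E[2,3])/d[2]
    print(n,P.round(4),'tool mm',(M.T@(P-s['tool_pos'])*1000).round(1))
px('plate TL',248,223,.128);px('plate TR',390,221,.128);px('plate BL',249,356,.128);px('plate BR',391,357,.128)
px('slot top L',302,254,.128);px('slot top R',336,254,.128)
px('bit top far L',306,282,.160);px('bit far R',321,282,.160)
px('head L',299,312,.187);px('head R',331,312,.187)
W=D['W'];m=(abs(W[...,2]-.128)<.004);n,l,st,c=cv2.connectedComponentsWithStats(m.astype(np.uint8));k=1+st[1:,4].argmax();print(st[k],W[l==k][:,2].mean())
Q=W[l==k];print(cv2.minAreaRect((Q[:,:2]*1000).astype(np.float32)))
E
```

```text
plate TL [0.5895 0.1264 0.128 ] tool mm [ 26.8 -25.8  59.3]
plate TR [0.6405 0.1485 0.128 ] tool mm [27.6 29.9 59.2]
plate BL [0.61  0.074 0.128] tool mm [-29.4 -27.   59.3]
plate BR [0.6648 0.0964 0.128 ] tool mm [-29.9  32.2  59.2]
slot top L [0.6138 0.123  0.128 ] tool mm [14.3 -4.7 59.3]
slot top R [0.6262 0.1282 0.128 ] tool mm [14.3  8.8 59.3]
bit top far L [0.6164 0.1217 0.16  ] tool mm [12.1 -2.7 27.3]
bit far R [0.6212 0.1237 0.16  ] tool mm [12.1  2.5 27.3]
head L [0.6154 0.1194 0.187 ] tool mm [10.4 -4.6  0.3]
head R [0.6245 0.1232 0.187 ] tool mm [10.4  5.3  0.3]
[ 233  160   64   62 3225] 0.127611660614284
((625.4879760742188, 111.5329360961914), (56.291656494140625, 56.64785385131836), 22.42509651184082)
```

Call:
jog_arm:
  rows: [5,-1.5,1.7,6,-0.2,5,0,0,9,0,5,0,0,2,0,5,0,0,0,0,5,0,0,0,0]

```text
time: 8.1
tool_pos: [0.6259, 0.111, 0.1705]
tool_rot: [-3.142, -0.0, 1.971]
contact_force: [0.2, 0.1, -0.5]
opening: 0.0084
```

```bash
python3 - <<'E'
from h import *
plan([.6237,.1118,.145],22.75)
p,W,i,E=grab('wrist'); np.savez('w4.npz',p=p,W=W,E=E)
q,W2,i2,E2=grab('scene')
a=cv2.resize(p[130:250,215:315],(500,600),interpolation=cv2.INTER_CUBIC); b=cv2.resize(q[220:280,335:365+ -5+0],(300,600)) if 0 else cv2.resize(q[215:275,345:375],(300,600),interpolation=cv2.INTER_CUBIC)
save(np.hstack([a,b]),'w4.png')
E
```

```text
t 8.1 pos [0.6259 0.111  0.1705] F [ 0.2  0.1 -0.5] open 0.0084 q6 -0.345
jaw deg 22.94 tilt 0.01
shift mm in tool [ 1.6 -1.7 25.5] roll 0.2
```

View pics/w4.png

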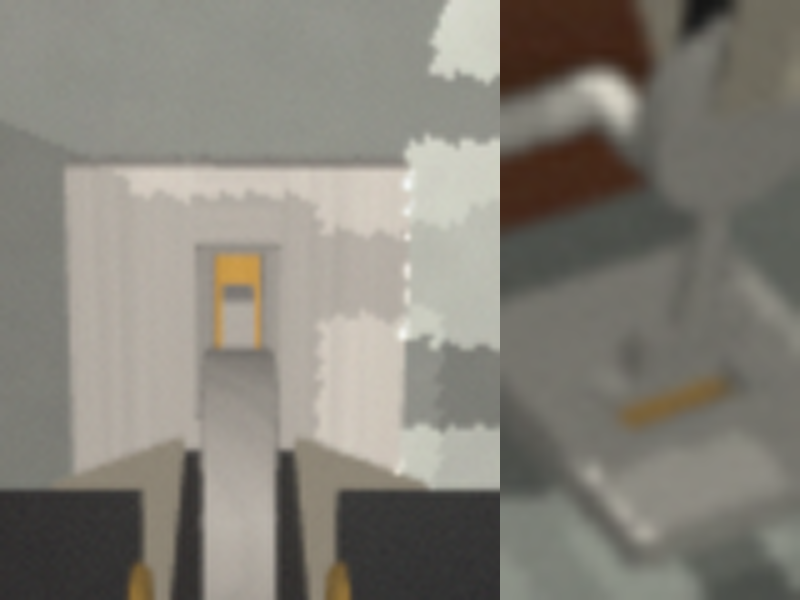

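```bash
python3 - <<'E'
from h import *
D=np.load('w4.npz');E=D['E'];i=camera_info('wrist');s=observe()
M=R.from_euler('xyz',s['tool_rot']).as_matrix()
def px(n,cx,cy,z):
    u,v=215+cx/5,130+cy/5; d=E[:3,:3]@np.array([(u-i['cx'])/i['fx'],-(v-i['cy'])/i['fy'],-1]); P=E[:3,3]+d*(z-E[2,3])/d[2]
    print(n,(M.T@(P-s['tool_pos'])*1000).round(1))
px('plate top',236,163,.128);px('slot top',238,244,.128);px('slot brass top',238,254,.125)
px('bit far top edge',238,286,.1435);px('bit far bottom edge',238,286,.1335)
px('plate L',68,244,.128);px('plate R',408,244,.128);px('bit',238,300,.143)
E
```

```text
plate top [29.1 -0.4 42.8]
slot top [15.6 -0.  42.8]
slot brass top [13.1 -0.  45.8]
bit far top edge [13.  -0.  27.3]
bit far bottom edge [10.  -0.  37.3]
plate L [ 15.6 -27.8  42.8]
plate R [15.6 27.8 42.8]
bit [10.6 -0.  27.8]
```

Call:
jog_arm:
  rows: [5,0.6,0,3,0,5,0,0,3,0,5,0,0,3,0,5,0,0,3,0,5,0,0,0,0]

```text
time: 8.7
tool_pos: [0.6254, 0.1115, 0.1579]
tool_rot: [-3.141, -0.0, 1.971]
contact_force: [-0.1, 0.3, -0.7]
opening: 0.0085
```

Call:
jog_arm:
  rows: [5,0,0,2,0,5,0,0,2,0,5,0,0,2,0,5,0,0,2,0,5,0,0,2,0,5,0,0,0,0]

```text
time: 9.3
tool_pos: [0.6255, 0.1115, 0.1481]
tool_rot: [-3.141, -0.0, 1.971]
contact_force: [-0.0, -0.9, -0.0]
opening: 0.0085
```

Call:
jog_arm:
  rows: [5,0,0,1,0,5,0,0,1,0,5,0,0,0.5,0,5,0,0,0,0]

```text
time: 9.7
tool_pos: [0.6257, 0.1115, 0.1459]
tool_rot: [-3.142, -0.0, 1.971]
contact_force: [-0.1, 0.5, -0.1]
opening: 0.0085
```

Call:
jog_arm:
  rows: [5,0,0,0.5,0,5,0,0,0.5,0,5,0,0,0,0]

```text
time: 10.0
tool_pos: [0.626, 0.1116, 0.1456]
tool_rot: [3.141, 0.0, 1.971]
contact_force: [-1.7, 0.1, 2.6]
opening: 0.0085
```

Call:
jog_arm:
  rows: [5,0,0,0.5,0,5,0,0,0.5,0,5,0,0,0,0,5,0,0,0,0]

```text
time: 10.4
tool_pos: [0.6263, 0.1116, 0.1456]
tool_rot: [3.139, 0.001, 1.971]
contact_force: [-1.0, 1.1, 7.8]
opening: 0.0085
```

Call:
jog_arm:
  rows: [5,0,0,0,3,5,0,0,0,3,5,0,0,0,3,5,0,0,0,3,5,0,0,0,0]

```text
time: 10.9
tool_pos: [0.6262, 0.1116, 0.1455]
tool_rot: [3.139, 0.0, 1.76]
contact_force: [-1.8, -0.3, 8.2]
opening: 0.0081
```

```bash
python3 -c "
from h import *
plan([.6245,.1115,.1456],22.9-80.2); print(observe()['torque'].round(2))"
```

```text
t 10.9 pos [0.6262 0.1116 0.1455] F [-1.8 -0.3  8.2] open 0.0081 q6 -0.134
jaw deg 10.87 tilt 0.14
shift mm in tool [ 0.2 -1.7 -0.1] roll 68.2
[-0.16  0.42  0.06]
```

Call:
jog_arm:
  rows: [5,0,0,0,4,5,0,0,0,4,5,0,0,0,4,5,0,0,0,4,5,0,0,0,4,5,0,0,0,4,5,0,0,0,4,5,0,0,0,0]
  grip_force: 50

```text
time: 11.7
tool_pos: [0.626, 0.1114, 0.1455]
tool_rot: [3.14, -0.0, 1.271]
contact_force: [-2.3, -1.7, 8.9]
opening: 0.0086
```

```bash
python3 -c "
from h import *
plan([.6245,.1115,.1456],22.9-80.2); print(observe()['torque'].round(2))"
```

```text
t 11.7 pos [0.626  0.1114 0.1455] F [-2.3 -1.7  8.9] open 0.0086 q6 0.355
jaw deg -17.16 tilt 0.11
shift mm in tool [-0.4 -1.5 -0.1] roll 40.1
[-0.18  0.55  0.06]
```

Call:
jog_arm:
  rows: [5,0,-0.3,0,4,5,0,-0.3,0,4,5,0,0,0,4,5,0,0,0,4,5,0,0,0,4,5,0,0,0,4,5,0,0,0,4,5,0,0,0,4,5,0,0,0,4,5,0,0,0,0]

```text
time: 12.7
tool_pos: [0.6253, 0.1116, 0.1455]
tool_rot: [3.141, -0.001, 0.643]
contact_force: [-2.6, -0.8, 8.9]
opening: 0.0082
```

```bash
python3 -c "
from h import *
plan([.6245,.1115,.1456],22.9-80.2); print(observe()['torque'].round(2))"
```

```text
t 12.7 pos [0.6253 0.1116 0.1455] F [-2.6 -0.8  8.9] open 0.0082 q6 0.984
jaw deg -53.16 tilt 0.09
shift mm in tool [-0.7 -0.4 -0.1] roll 4.1
[-0.22  0.71  0.04]
```

Call:
jog_arm:
  rows: [5,0,0,0,3,5,0,0,0,3,5,0,0,0,2,5,0,0,0,2,5,0,0,0,0,5,0,0,0,0]

```text
time: 13.3
tool_pos: [0.6252, 0.1117, 0.1455]
tool_rot: [3.141, -0.001, 0.47]
contact_force: [-3.0, 0.4, 9.1]
opening: 0.0085
```

```bash
python3 -c "
from h import *
plan([.6245,.1115,.1456],22.9-80.2); print(observe()['torque'].round(2))"
```

```text
t 13.3 pos [0.6252 0.1117 0.1455] F [-3.   0.4  9.1] open 0.0085 q6 1.157
jaw deg -63.05 tilt 0.08
shift mm in tool [-0.7 -0.2 -0.1] roll -5.7
[-0.21  0.75  0.04]
```

Call:
jog_arm:
  rows: [5,0,0,0,2,5,0,0,0,2,5,0,0,0,2,5,0,0,0,0,5,0,0,0,0]

```text
time: 13.8
tool_pos: [0.6252, 0.1118, 0.1455]
tool_rot: [3.141, -0.001, 0.366]
contact_force: [-2.9, -0.2, 8.6]
opening: 0.0082
```

```bash
python3 - <<'E'
from h import *
plan([.6245,.1115,.1456],22.9-80.2); print(observe()['torque'].round(2),observe()['joint_efforts'][5])
p,W,i,E=grab('wrist'); q=grab('scene')[0]
a=cv2.resize(p[130:250,205:325],(500,500)); b=cv2.resize(q[210:270,335:395-25],(300,500))
save(np.hstack([a,b]),'w5.png')
E
```

```text
t 13.8 pos [0.6252 0.1118 0.1455] F [-2.9 -0.2  8.6] open 0.0082 q6 1.261
jaw deg -69.03 tilt 0.07
shift mm in tool [-0.7  0.  -0.1] roll -11.7
[-0.13  0.79  0.15] 0.21090616006404161
```

View pics/w5.png

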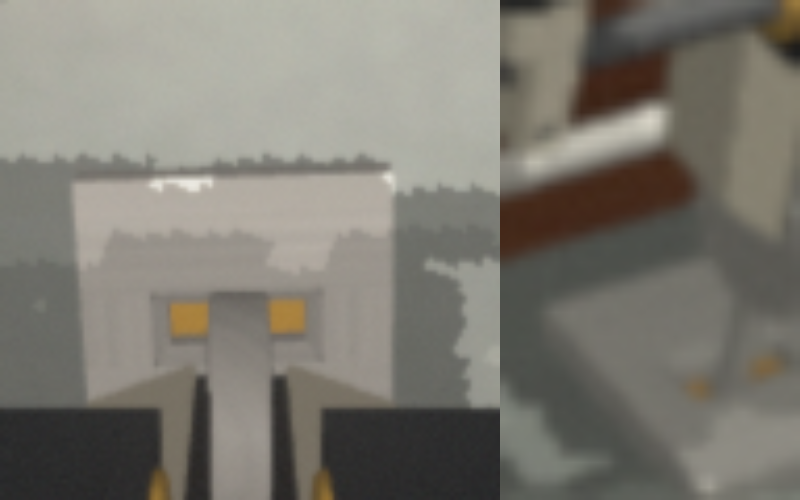

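The wrist view shows the head square to the slot and aligned with the jaws. The torque rose from 0.04 to 0.15, so the end stop seems reached. A little more turn will confirm it.

Call:
jog_arm:
  rows: [5,0,0,0,2,5,0,0,0,0,5,0,0,0,0]

```text
time: 14.2
tool_pos: [0.6252, 0.1118, 0.1455]
tool_rot: [3.141, -0.001, 0.331]
contact_force: [-2.6, -0.9, 9.5]
opening: 0.0087
```

```bash
python3 - <<'E'
from h import *
plan([.6245,.1115,.1456],22.9-80.2); print(observe()['torque'].round(2),observe()['joint_efforts'][5])
E
```

```text
t 14.2 pos [0.6252 0.1118 0.1455] F [-2.6 -0.9  9.5] open 0.0087 q6 1.296
jaw deg -71.01 tilt 0.07
shift mm in tool [-0.7  0.1 -0.1] roll -13.7
[-0.13  0.8   0.32] 0.36770766600966454
```

End stop confirmed (0.32 N m). I'll release the key and rise.

Call:
jog_arm:
  rows: [5,0,0,-0.8,-2,5,0,0,0,0,25,0,0,0,0,25,0,0,0,0,25,0,0,0,0,25,0,0,-5,0,25,0,0,-15,0,25,0,0,-30,0,25,0,0,-30,0,25,0,0,0,0]

```text
time: 15.2
tool_pos: [0.6273, 0.1119, 0.2301]
tool_rot: [3.139, -0.009, 0.366]
contact_force: [0.9, -0.4, 0.8]
opening: 0.0248
```

```bash
python3 - <<'E'
from h import *
k=np.array([.6250,.1115]); x=np.array([np.cos(np.radians(22.75)),np.sin(np.radians(22.75))])
h=k-95*x/1000; g=k-(95-24)*x/1000; print('handle',h,'hook',g)
D=np.load('scene.npz')['W']; T=np.load('top.npz')['W']
for n,W in(('s',D),('t',T)):
    w=W[(W[...,2]>.085)&(W[...,2]<.107)&(W[...,0]>.4)&(W[...,0]<.75)&(abs(W[...,1]-.1)<.16)]
    q=(w[:,:2]-k)*1000; a=q@x; b=q@np.array([-x[1],x[0]])
    m=(a<-82)&(abs(b)<40); print(n,m.sum(),np.percentile(a[m],[5,50,95]).round(1),'ends',b[(a<-85)].min().round(1),b[(a<-85)].max().round(1))
plan([g[0],g[1],.215],-67.25)
p,W,i,E=grab('wrist'); q=grab('scene')[0]
save(np.hstack([cv2.resize(p,(480,360)),cv2.resize(q[200:290,310:410],(320,360) if 0 else (320,360))]),'w6.png')
E
```

```text
handle [0.53739091 0.07476246] hook [0.55952373 0.08404352]
s 193 [-98.  -93.4 -91.2] ends -59.5 59.4
t 126 [-100.9  -97.1  -92.1] ends -58.6 61.4
t 15.2 pos [0.6273 0.1119 0.2301] F [ 0.9 -0.4  0.8] open 0.0248 q6 1.262
jaw deg -69.06 tilt 0.52
shift mm in tool [-73.4   1.8  14.4] roll -1.8
```

View pics/w6.png

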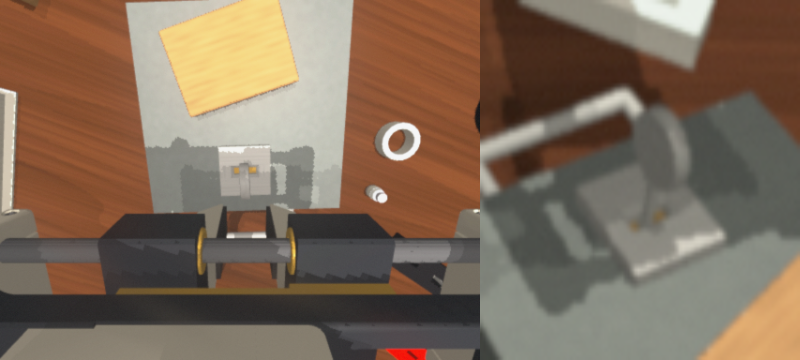

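The key stands turned in the plug. Next I move over the gap behind the handle bar, then go down.

Call:
jog_arm:
  rows: [0,-15,0.8,0,-1.8,0,-25,1,0,0,0,-25,0,0,0,0,-10.4,0,0,0,0,0,0,0,0,0,0,0,0,0,0,0,0,0,0]

```text
time: 16.0
tool_pos: [0.5568, 0.0816, 0.2244]
tool_rot: [-3.141, -0.0, 0.397]
contact_force: [0.4, 0.1, 0.2]
opening: 0.0003
```

```bash
python3 - <<'E'
from h import *
k=np.array([.6250,.1115]); x=np.array([np.cos(np.radians(22.75)),np.sin(np.radians(22.75))])
g=k-.073*x
plan([g[0],g[1],.075],-67.25)
E
```

```text
t 16.0 pos [0.5568 0.0816 0.2244] F [0.4 0.1 0.2] open 0.0003 q6 1.183
jaw deg -67.25 tilt 0.01
shift mm in tool [  1.4  -1.1 149.4] roll 0.0
```

Call:
jog_arm:
  rows: [0,1,-1,25,0,0,0,0,35,0,0,0,0,30,0,0,0,0,10,0,0,0,0,10,0,0,0,0,0,0]

```text
time: 16.6
tool_pos: [0.5568, 0.0828, 0.1144]
tool_rot: [-3.141, 0.001, 0.397]
contact_force: [-0.3, -0.1, 0.9]
opening: 0.0003
```

Call:
jog_arm:
  rows: [0,0,0,10,0,0,0,0,10,0,0,0,0,10,0,0,0,0,9,0,0,0,0,0,0]

```text
time: 17.1
tool_pos: [0.5556, 0.0827, 0.0743]
tool_rot: [-3.14, 0.002, 0.397]
contact_force: [-0.5, -0.7, -0.0]
opening: 0.0009
```

No contact on the way down. Pull along tool −x, starting slowly.

Call:
jog_arm:
  rows: [0,-4,0,0,0,0,-4,0,0,0,0,-4,0,0,0,0,-4,0,0,0,0,-4,0,0,0,0,0,0,0,0]

```text
time: 17.7
tool_pos: [0.5377, 0.0748, 0.076]
tool_rot: [-3.142, 0.0, 0.397]
contact_force: [-0.3, 0.1, -0.1]
opening: 0.0004
```

Call:
jog_arm:
  rows: [0,-8,0,0,0,0,-10,0,0,0,0,-10,0,0,0,0,-10,0,0,0,0,-10,0,0,0,0,-10,0,0,0,0,-8,0,0,0,0,-4,0,0,0,0,0,0,0,0]

```text
time: 18.6
tool_pos: [0.4733, 0.0477, 0.0759]
tool_rot: [-3.142, -0.0, 0.397]
contact_force: [1.1, 0.6, 0.5]
opening: 0.0004
```

Call:
jog_arm:
  rows: [0,-3,0,0,0,0,-3,0,0,0,0,-3,0,0,0]

```text
time: 18.9
tool_pos: [0.4652, 0.0444, 0.0757]
tool_rot: [-3.142, -0.0, 0.397]
contact_force: [0.7, 0.0, 0.2]
opening: 0.0005
```

Call:
jog_arm:
  rows: [0,-2,0,0,0,0,-2,0,0,0]

```text
time: 19.1
tool_pos: [0.4615, 0.0428, 0.0758]
tool_rot: [-3.142, -0.0, 0.397]
contact_force: [-0.5, -0.3, -0.4]
opening: 0.0003
```

```bash
python3 - <<'E'
from h import *
plan([.4615,.0428,.0758])
q,W,_,_=grab('scene'); t,T,_,_=grab('top'); 
save(np.hstack([cv2.resize(q[150:330,270:510-60],(400,400)),cv2.resize(t[60:240,120:300],(400,400))]),'w7.png')
E
```

```text
t 19.1 pos [0.4615 0.0428 0.0758] F [-0.5 -0.3 -0.4] open 0.0003 q6 1.101
jaw deg -67.25 tilt 0.0
shift mm in tool [0. 0. 0.] roll None
```

View pics/w7.png

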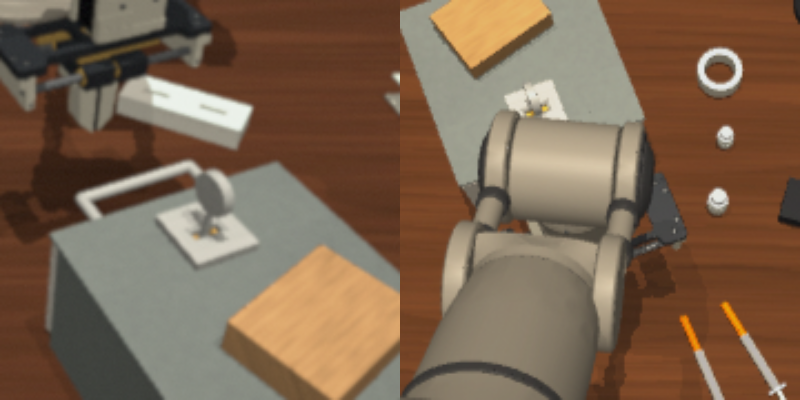

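```bash
python3 - <<'E'
from h import *
k=np.array([.6250,.1115]); x=np.array([np.cos(np.radians(22.75)),np.sin(np.radians(22.75))]);y=np.array([-x[1],x[0]])
q,W,_,_=grab('scene')
A=(W[...,:2]-k)@x*1000;B=(W[...,:2]-k)@y*1000
def show(n,b):
    c=[270+b[0]/2.222,150+b[1]/2.222]
    u,v=int(c[0]),int(c[1]); print(n,(u,v),A[v-1:v+2,u-1:u+2].round().tolist()[1],B[v,u].round(),(W[v-1:v+2,u,2]*1000).round())
show('bar L',(82,198));show('bar mid',(140,180));show('bar R',(190,165));show('tip',(95,128));show('tip2',(95,120));show('finger',(95,105));show('arm L of bar',(90,210))
m=(W[...,2]>.085)&(W[...,2]<.11)&(A<-52)&(A>-130)&(abs(B)<70)
print(m.sum(),np.percentile(A[m],[2,50,98]),np.histogram(A[m],np.arange(-130,-50,8)))
m=(W[...,2]>.06)&(W[...,2]<.12)&(A<-135)&(A>-230)&(abs(B)<50); print('fingers',m.sum(),np.percentile(A[m],[2,50,98]),np.percentile(B[m],[2,98]),np.percentile(W[m][:,2],[2]))
E
```

```text
bar L (306, 239) [-95.0, -94.0, -94.0] -57.0 [103. 101. 100.]
bar mid (333, 231) [-93.0, -92.0, -93.0] 2.0 [102. 102.  99.]
bar R (355, 224) [-95.0, -93.0, -91.0] 53.0 [102. 102. 101.]
tip (312, 207) [-170.0, -170.0, -171.0] -1.0 [108. 106. 103.]
tip2 (312, 204) [-169.0, -169.0, -169.0] -2.0 [119. 114. 111.]
finger (312, 197) [-169.0, -168.0, -171.0] -5.0 [135. 134. 131.]
arm L of bar (310, 244) [-80.0, -78.0, -79.0] -57.0 [103. 102. 100.]
349 [-99.233209   -92.57759229 -70.51140687] (array([  0,   0,   0,  22, 254,  37,  22,  13,   1]), array([-130, -122, -114, -106,  -98,  -90,  -82,  -74,  -66,  -58]))
fingers 77 [-187.2876404  -168.7976655  -166.33563769] [-18.38289144  14.7488014 ] [0.10268111]
```

```bash
python3 - <<'E'
from h import *
k=np.array([.6250,.1115]); x=np.array([np.cos(np.radians(22.75)),np.sin(np.radians(22.75))]);y=np.array([-x[1],x[0]])
for n in('scene','top'):
    q,W,_,_=grab(n)
    A=(W[...,:2]-k)@x*1000;B=(W[...,:2]-k)@y*1000;Z=W[...,2]*1000
    if n=='scene':
        save(q,'w8.png',(230,90,400,220),4.5)
        for z in range(60,260,10):
            m=(Z>z)&(Z<=z+10)&(A<-110)&(A>-260)&(abs(B)<120)
            if m.sum()>3: print(z,m.sum(),'A',np.percentile(A[m],[0,100]).round(),'B',np.percentile(B[m],[0,100]).round())
E
```

```text
100 20 A [-171. -167.] B [-10.  13.]
110 59 A [-189. -166.] B [-18.  15.]
120 74 A [-190. -167.] B [-19.  15.]
130 83 A [-192. -167.] B [-20.  16.]
140 80 A [-188. -166.] B [-20.  17.]
150 23 A [-180. -167.] B [-21.  18.]
160 30 A [-212. -144.] B [-88.  81.]
170 258 A [-214. -141.] B [-88.  85.]
180 447 A [-212. -141.] B [-89.  86.]
190 416 A [-214. -141.] B [-94.  91.]
200 593 A [-215. -140.] B [-96.  95.]
210 856 A [-215. -141.] B [-96.  93.]
220 196 A [-200. -151.] B [-19.  48.]
230 218 A [-201. -151.] B [-18.  50.]
240 181 A [-200. -154.] B [-19.  49.]
250 57 A [-191. -141.] B [-19.  47.]
```

View pics/w8.png

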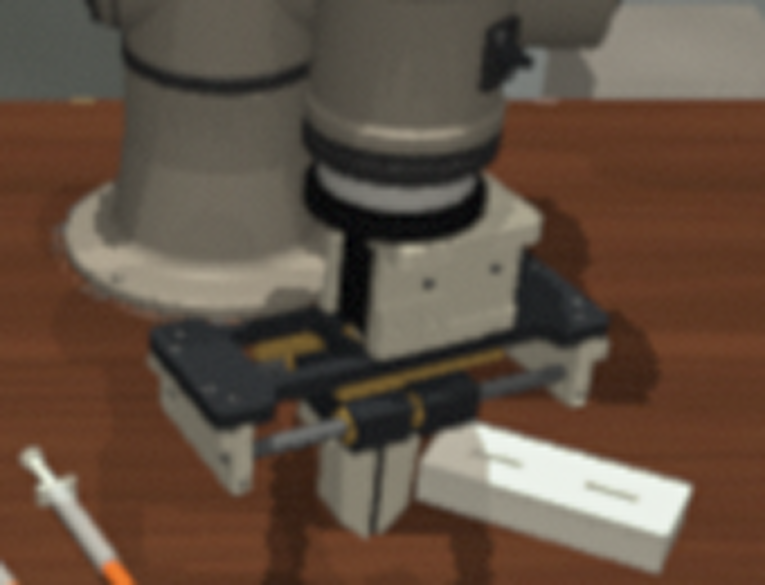

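The scene view and its depth show the handle still at −93 mm, so the drawer hasn't moved. The finger ends are at z≈0.102, about 27 mm higher than the reported TCP, so the fingers passed over the bar. I'll go back and hook 28 mm deeper; the measured body bottom at about 0.162 leaves room for that.

Call:
jog_arm:
  rows: [0,0,0,-20,0,0,0,0,-20,0,0,20,0,0,0,0,30,0,0,0,0,30,0,0,0,0,20,0,0,0,0,4,0,0,0,0,0,0,0,0,0,0,0,0,0]

```text
time: 20.25
tool_pos: [0.5565, 0.0828, 0.1156]
tool_rot: [-3.141, 0.001, 0.397]
contact_force: [0.3, -0.0, -0.1]
opening: 0.0004
```

```bash
python3 - <<'E'
from h import *
k=np.array([.6250,.1115]); x=np.array([np.cos(np.radians(22.75)),np.sin(np.radians(22.75))]);y=np.array([-x[1],x[0]])
g=k-.073*x
plan([g[0],g[1],.048],-67.25)
q,W,_,_=grab('scene')
A=(W[...,:2]-k)@x*1000;B=(W[...,:2]-k)@y*1000;Z=W[...,2]*1000
for z in range(100,200,10):
    m=(Z>z)&(Z<=z+10)&(A<-40)&(A>-150)&(abs(B)<120)
    if m.sum()>3: print(z,m.sum(),'A',np.percentile(A[m],[2,98]).round(),'B',np.percentile(B[m],[2,98]).round())
E
```

```text
t 20.25 pos [0.5565 0.0828 0.1156] F [ 0.3 -0.  -0.1] open 0.0004 q6 1.185
jaw deg -67.25 tilt 0.07
shift mm in tool [ 1.3  0.1 67.6] roll -0.0
100 243 A [-99. -45.] B [-108.   56.]
110 372 A [-51. -40.] B [-109.  107.]
120 82 A [-51. -40.] B [-99. 105.]
140 23 A [-68. -63.] B [-10.   7.]
150 74 A [-83. -64.] B [-18.  15.]
160 98 A [-85. -64.] B [-19.  15.]
170 99 A [-86. -64.] B [-19.  16.]
180 98 A [-82. -64.] B [-20.  17.]
190 14 A [-74. -65.] B [-21. -15.]
```

Call:
jog_arm:
  rows: [0,1,0,15,0,0,0,0,15,0,0,0,0,10,0,0,0,0,8,0,0,0,0,0,0]

```text
time: 20.8
tool_pos: [0.5576, 0.0833, 0.067]
tool_rot: [-3.141, 0.002, 0.397]
contact_force: [1.6, -1.0, -0.2]
opening: 0.0004
```

Call:
jog_arm:
  rows: [0,0,0,6,0,0,0,0,6,0,0,0,0,6,0,0,0,0,0,0]

```text
time: 21.2
tool_pos: [0.5578, 0.0835, 0.0489]
tool_rot: [-3.141, 0.001, 0.397]
contact_force: [0.3, 0.0, -0.3]
opening: 0.0005
```

Call:
jog_arm:
  rows: [0,-4,0,0,0,0,-4,0,0,0,0,-4,0,0,0,0,-4,0,0,0,0,-4,0,0,0]

```text
time: 21.7
tool_pos: [0.5399, 0.0756, 0.05]
tool_rot: [3.141, -0.001, 0.397]
contact_force: [1.3, 1.5, -0.4]
opening: 0.0002
```

```bash
cat > dr.py <<'E'
from h import *
k=np.array([.6250,.1115]); x=np.array([np.cos(np.radians(22.75)),np.sin(np.radians(22.75))]);y=np.array([-x[1],x[0]])
plan([0.4615,0.0428,.048])
q,W,_,_=grab('scene')
A=(W[...,:2]-k)@x*1000;B=(W[...,:2]-k)@y*1000;Z=W[...,2]*1000
m=(Z>90)&(Z<107)&(A<-55)&(A>-220)&(abs(B)<62)&(abs(B)>25)
print('handle A',np.percentile(A[m],[2,10,50,90]).round(1))
m=(Z>140)&(Z<190)&(abs(A)<25)&(abs(B)<25); print('key head',m.sum(),W[m].mean(0).round(4),'top',Z[m].max())
E
python3 dr.py
```

```text
t 21.7 pos [0.5399 0.0756 0.05  ] F [ 1.3  1.5 -0.4] open 0.0002 q6 1.172
jaw deg -67.26 tilt 0.04
shift mm in tool [-85.  -0.   2.] roll None
handle A [-110.8 -107.8  -95.1  -80.7]
key head 298 [0.6272 0.1097 0.1671] top 182.3652589375398
```

The drawer is moving, and the key top at 0.182 is where it should be when home. I keep pulling.

Call:
jog_arm:
  rows: [0,-8,0,0,0,0,-10,0,0,0,0,-10,0,0,0,0,-10,0,0,0,0,-10,0,0,0,0,-10,0,0,0,0,-8,0,0,0,0,-6,0,0,0,0,-4,0,0,0,0,0,0,0,0]

```text
time: 22.75
tool_pos: [0.4689, 0.0462, 0.0496]
tool_rot: [-3.141, 0.001, 0.397]
contact_force: [-0.2, 0.1, 0.0]
opening: 0.0005
```

Call:
jog_arm:
  rows: [0,-2,0,0,0,0,-2,0,0,0,0,-2,0,0,0]

```text
time: 23.05
tool_pos: [0.4644, 0.0441, 0.0497]
tool_rot: [-3.141, -0.0, 0.397]
contact_force: [1.3, 0.8, -0.8]
opening: 0.0006
```

```bash
python3 dr.py
```

```text
t 23.05 pos [0.4644 0.0441 0.0497] F [ 1.3  0.8 -0.8] open 0.0006 q6 1.104
jaw deg -67.24 tilt 0.01
shift mm in tool [-3.1  0.1  1.7] roll None
handle A [-191.4 -188.3 -134.3 -132.1]
key head 299 [0.6273 0.1098 0.1669] top 181.85813326743545
```

Call:
jog_arm:
  rows: [0,-2,0,0,0,0,-2,0,0,0,0,0,0,0,0]

```text
time: 23.4
tool_pos: [0.4603, 0.0423, 0.0498]
tool_rot: [-3.141, 0.001, 0.397]
contact_force: [0.0, 0.8, -0.3]
opening: 0.0004
```

Call:
jog_arm:
  rows: [0,-1.5,0,0,0,0,-1.5,0,0,0]

```text
time: 23.6
tool_pos: [0.4603, 0.0421, 0.05]
tool_rot: [3.141, -0.006, 0.396]
contact_force: [11.4, 9.8, -10.3]
opening: 0.0004
```

Call:
jog_arm:
  rows: [0,-1,0,0,0,0,-1,0,0,0]

```text
time: 23.8
tool_pos: [0.4603, 0.0421, 0.0501]
tool_rot: [3.141, -0.01, 0.395]
contact_force: [17.7, 13.7, -15.1]
opening: 0.0002
```

That's the end stop. Back off from the bar, then lift clear.

Call:
jog_arm:
  rows: [0,5,0,0,0,0,5,0,0,0,0,2,0,0,0,0,0,0,0,0,0,0,0,-10,0,0,0,0,-20,0,0,0,0,-30,0,0,0,0,-30,0,0,0,0,-30,0,0,-20,0,-10,0,0,0,0,0,0,0,0,0,0,0]

```text
time: 25.0
tool_pos: [0.4486, 0.0374, 0.1802]
tool_rot: [3.141, -0.001, 0.396]
contact_force: [-0.9, -0.3, 1.0]
opening: 0.0003
```

```bash
python3 dr.py; python3 - <<'E'
from h import *
q,W,_,_=grab('scene'); save(q,'w9.png',k=1.5)
w=W[236:262,144:164].reshape(-1,3); m=(w[:,2]>.045)&(w[:,2]<.1); print('square',w[m].mean(0).round(4))
E
```

```text
t 25.0 pos [0.4486 0.0374 0.1802] F [-0.9 -0.3  1. ] open 0.0003 q6 1.087
jaw deg -67.29 tilt 0.05
shift mm in tool [ 1.380e+01 -1.000e-01  1.322e+02] roll None
handle A [-197.4 -194.5 -164.3 -136.7]
key head 302 [0.6272 0.1098 0.1667] top 181.93058434182285
square [ 0.5395 -0.2739  0.0653]
```

View pics/w9.png

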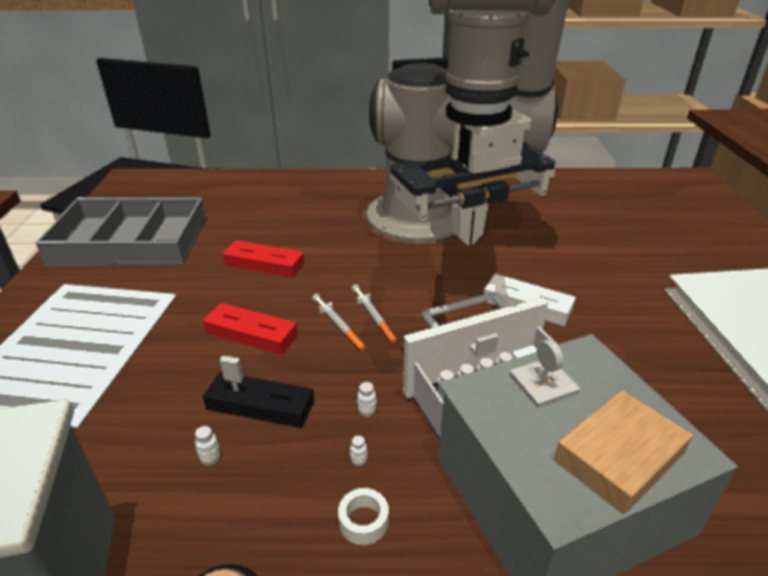

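The drawer is open (~98 mm), the key is home and turned, the square key is unmoved, the vials are upright and the arm is clear.

```bash
python3 -c "
from cell import hand_in; print(hand_in())"
```

```text
the job is handed in; nothing more can be done
None
```

The round-headed key is in the keyhole and turned clockwise to its stop, and the drawer is open. I handed the job in at about 25 s of the 61 s allowed, and it reported no verdict.

**Last checks:**
- **Key:** the top of its head stands at 0.182 m, which is where it should be when fully home. While turning, the torque rose to 0.32 N m at the end stop. The lock angle itself can't be read. The jaws had turned about 94° by then, more than the lock's 80°; I put the difference down to play between key and plug.
- **Drawer:** the handle moved about 98 mm in the camera measurement, and I felt the end stop at roughly 25 N.
- **Square key:** its measured position is the same as at the start, within 0.1 mm.
- **Vials and arm:** all three vials are upright, and the gripper is clear of everything, with only about 1 N of sensor noise.

**What disagreed:** my first drawer pull went over the handle without touching it. The camera showed the finger ends about 26 mm higher than the reported tool position. The key had therefore been held by the upper part of its head, which still worked. I lowered the fingers by that difference and the second pull opened the drawer.

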